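Check the latching stop button of a sorting-bench conveyor

TASK

Check the conveyor's stop: with the fingertips press the big mushroom button fully in until it latches, and take the hand off it so that it is seen to stay in by itself. Then push its grip bar round clockwise (seen from above) with the fingertips until the latch lets go, and leave the button popped fully up with its bar turned back. Do not press the small flat button on the other box, and leave the loose things on the bench as they are.

Things in the scene. Friction and masses are not known exactly. Their poses are not given: they have to be found in the camera images.
- stop_head: Red mushroom head of the stop button: round disc 60 mm across and 12 mm thick (its top edge is bevelled), with a raised straight grip bar across its top, 56 mm long, 12 mm wide and 20 mm high above the disc. Origin: centre of the disc's underside, on the axis of the button. z points up along that axis, x along the bar. Disc top at z = 12 mm, bar top at z = 32 mm. It sits 20 mm clear above the lid of its box when out and moves down and turns with the button.
- stop_top (a point): Middle of the top of the grip bar, on the button's axis, 117 mm above the bench when the button is out: the place to press.
- stop_press (a joint): How far the button is pushed in, in m: 0 fully out, 0.009 at the stop. A spring pushes it out with 5 N at the start of the travel and 8 N at the end. Beyond 0.0075 a latch catches; when let go it then stays in at about 0.0075.
- stop_twist (a joint): Turn of the head in rad, clockwise seen from above: 0 at rest, 1.1 at the stop. A light spring turns it back to 0 when let go. Turned by hand beyond about 0.6 when latched (some 0.07 N m), the latch lets go and the button springs up 7.5 mm by itself (a finger jammed hard against the bar can hold it down by friction until it eases off).
- stop_station: Grey metal box fixed to the bench that carries the mushroom button in the middle of its lid: 100 x 100 x 65 mm, with a 22 mm thick black gland and conduit standing 26 mm out of its +x side. A steel collar 48 mm across and 8 mm high surrounds the stem. Origin: centre of the underside; z up; at rest the grip bar lies along its x.
- start_station: The other grey box fixed to the bench, of the same size, with one small flat push button in the middle of its lid: 28 mm across, top 22 mm above the lid. To be left alone. Origin: centre of the underside.
- start_button (a joint): How far the small flat button is pushed in, in m: 0 out, 0.006 fully in.
- tin: Loose open sheet-metal tin with small brass parts, 110 x 150 x 60 mm high. Origin: centre of the underside.
- screwdriver: Loose screwdriver lying on the bench along its x, handle towards -x.
- jar: Loose closed glass jar, 64 mm across, 90 mm high, standing. Origin: centre of the underside.
- bushing: Loose brass ring, 32 mm across, 20 mm high, 18 mm hole, standing on its flat end. Origin: centre of the underside.

How it is judged (in metres and radians):
On the way, in this order (a step that is already met when the one before it is completed fails the run):
1. the mushroom button is pressed in past its latch (more than 7.6 mm) (value of joint stop_press above 0.0076 m), for 0.1 s.
2. nothing of the robot touches the button, and it stays latched in (more than 6 mm) (value of joint stop_press above 0.006 m and contact force between stop_head and the fingers below 0.1 N and contact force between stop_head and the arm below 0.1 N), for 0.3 s.
3. the head is turned clockwise by more than 0.25 rad while still latched in (value of joint stop_twist above 0.25 rad and value of joint stop_press above 0.006 m), for 0.02 s.
4. the latch has let go and the button has come up (less than 1 mm in) (value of joint stop_press below 0.001 m), for 0.1 s.
At the end, for the whole second after the job is handed in: The mushroom button has been latched in, let go, and released by twisting; it is now fully out (within 1 mm) with its head turned back (within 0.1 rad), the flat button is out, and every loose thing is within 20 mm of where it stood (value of joint each of stop_press, start_button below 0.001 m and value of joint stop_twist below 0.1 rad and distance of each of tin, screwdriver, jar, bushing from where it was at the start of the episode below 0.02 m); the robot touches nothing.
It fails at once if the small flat button is pressed (more than 2 mm) (value of joint start_button above 0.002 m).
It fails at once if a loose thing is moved, lifted or carried (more than 20 mm) or the jar is tipped (distance of any of tin, screwdriver, jar, bushing from where it was at the start of the episode above 0.02 m or angle between jar's own z axis and vertical above 0.3 rad).
It also fails if it takes over 42 s, if anything falls off the work surface, if the arm or the gripper's body presses on something with over 40 N, if the wrist force passes 120 N, or if a joint passes its speed limit or range.

ROBOT

A 6-joint arm with a two-finger parallel gripper is mounted at the origin on the work surface. World frame = base frame: x ahead of the robot, y to its left, z up, the work surface at z = 0. Lengths are in m, angles in degrees, forces in N, time in s.
With the tool pointing down it reaches from about 0.375 to 0.9 m from the base axis. Payload 3.1 kg.
Tool frame: the origin (TCP) lies at the very end of the fingers, on their centre line; the grasp point (between the pads) lies 19 mm behind it; z points along the fingers, y is the line along which they close (so a half turn about z gives the same grasp; the last joint's range is limited). The gripper opens to 87 mm and grips with 3 to 60 N. Pads are 19 mm wide; open, the fingers measure 117 mm over their backs; the gripper's body (75 mm by 190 mm) begins 51 mm behind the grasp point.
Start: joints at [-80.644, 30.224, 82.088, -0, 67.689, -10.227], TCP at [0.21, -0.589, 0.223] pointing down, gripper open.
Joint ranges: [-176.69, 176.69], [-43.24, 126.21], [12.49, 139.97], [-82, 262], [0, 151.66], [-163.58, 163.58]. Speed limits (degrees/s): [159.86, 159.86, 180, 180, 180, 180].

INTERFACE

Orientations are given as a 3x3 rotation matrix whose columns are the frame's x, y, z axes.
In Python, from rig import bot, imaging gives the robot as it stands.
- The arm moves only by the tool drive_tool, never from a script. Its argument "deltas" is text: rows parted by semicolons, each of 5 numbers parted by spaces: the finger opening in mm, from 0 to 87, then the shift along the world's x, y, z in mm, then the turn about the world's z in rad. In form: jaw dx dy dz twist; .... A call has 1 to 12 rows; each row is the pose to reach, as a shift and turn from the pose commanded when the call began; what a row does not reach only later rows make up. A row lasts 1/10 s, in which the tool goes at most 50 mm and 8.59 degrees, less where a joint would pass 70% of its speed; a pose out of reach is approached as far as the arm can. A call with a gripper value outside its range is refused whole. The fingers move at their own pace and stop on an object; the grip force is fixed at half the most. Time passes only in rows, so rows that repeat a pose let the fingers close. It gives the time, the measured TCP pose, the force, the opening and the grip force at its end, in the units of the state.
- bot.read_state(): the state, without advancing time (a new reading comes with each control period).
- imaging.capture(name): name is "side" or "top"; returns the picture (480x640x3 uint8, red, green, blue); there is no depth.
- imaging.camera_model(name): a dict with "fx", "fy", "cx", "cy" (pixels), "T" (4x4, takes a point from camera to world coordinates). Camera axes: x right, y down, z forward; pixel columns grow to the right and rows downward; lengths in m; the calibration is good to about 2 mm. A picture is of the moment at which its call begins. camera_model takes no time and is no camera call.
- bot.hand_in(): hands the job in; it is judged then, once.
The state is a dict: "time_s": time; "joint_positions": joint angles; "qvel": joint speeds; "tau": joint torques, N m; "position": TCP position; "tcp_rot": TCP orientation; "force": force on the tool from outside, world axes, zero at the start; "moment": the same for the moment, N m; "opening": opening from 0.0 (shut) to 1.0 (fully open); "grasp_force": force on a finger pad.
Only numpy, scipy, OpenCV 4.12 (cv2) and the standard library are available. Lean on these libraries where they do the work, as an engineer would, in place of code of your own. Each camera call takes 0.05 s, during which the arm holds its last target. There are 200 camera calls.

## Working session

There is one attempt and no reset: what is moved stays moved. The work goes in short steps, Python scripts to look and compute and a tool call to move; the robot and the scene stay as the last step left them, time stands still between calls to the robot, and variables do not carry over. Pictures are saved under pics/ and viewed, at most 10 in all, crops included, and the job is handed in when it is done.

Besides the shell and the picture viewer there is one more tool, called after "Call:" in YAML: its name, and indented under it one key for each argument. drive_tool: Moves the arm, as the interface text tells. Its arguments: {"type":"object","properties":{"deltas":{"type":"string"}},"required":["deltas"]}

```bash
mkdir -p pics
python3 - <<'E'
from rig import bot, imaging
import cv2
for n in ("top","side"):
    cv2.imwrite(f"pics/{n}0.png", imaging.capture(n)[:,:,::-1]); m=imaging.camera_model(n); print(n,m)
s=bot.read_state(); print(s)
E
```

```text
top {'fx': 613.9904972116694, 'fy': 613.9904972116694, 'cx': 322.60278089332365, 'cy': 251.87640586026544, 'T': array([[ 0.01852859, -0.99729611,  0.07111368,  0.50158504],
       [-0.99980715, -0.01801827,  0.00781105, -0.01573743],
       [-0.00650859, -0.07124469, -0.99743763,  1.57441234],
       [ 0.        ,  0.        ,  0.        ,  1.        ]])}
side {'fx': 515.4752100440285, 'fy': 515.4752100440285, 'cx': 317.4533879492901, 'cy': 257.71774151583355, 'T': array([[-0.75405559, -0.38897447,  0.52924382,  0.02317659],
       [-0.65672829,  0.45926461, -0.59815046,  0.63314524],
       [-0.0103977 , -0.79860809, -0.60176158,  0.71308778],
       [ 0.        ,  0.        ,  0.        ,  1.        ]])}
{'time_s': 0.1, 'joint_positions': array([-8.06434148e+01,  3.02749813e+01,  8.21506728e+01,  1.04989122e-03,
        6.76905866e+01, -1.02267568e+01]), 'qvel': array([-0.0288999 , -0.14829836, -0.17845   , -0.05982436,  0.0492666 ,
       -0.03012161]), 'tau': array([-1.47489322e-03, -4.40988600e+01, -1.77149802e+01,  6.35368377e-02,
        5.34248224e-02, -3.51659787e-05]), 'position': array([ 0.2094118 , -0.58815041,  0.22164608]), 'tcp_rot': array([[ 9.42157338e-01,  3.35170782e-01, -3.13109142e-04],
       [ 3.35170716e-01, -9.42155281e-01,  2.00454649e-03],
       [ 3.76867984e-04, -1.99354320e-03, -9.99997942e-01]]), 'force': array([0.13839152, 0.19594569, 0.47743323]), 'moment': array([ 0.07576411, -0.00585023, -0.00165355]), 'grasp_force': 0.0, 'opening': 0.9953799503598475}
```

View pics/top0.png

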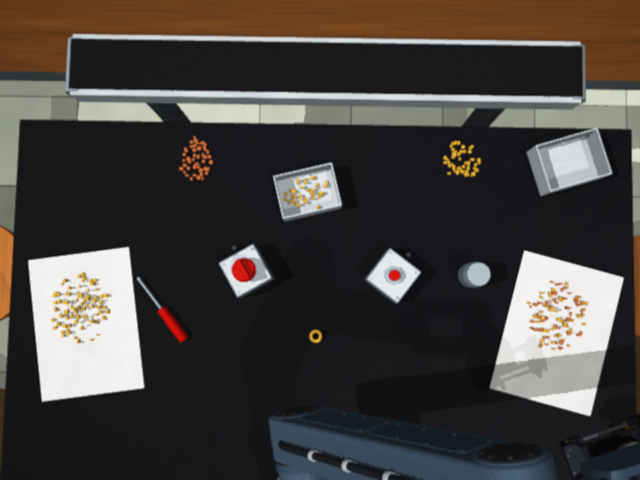

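View pics/side0.png

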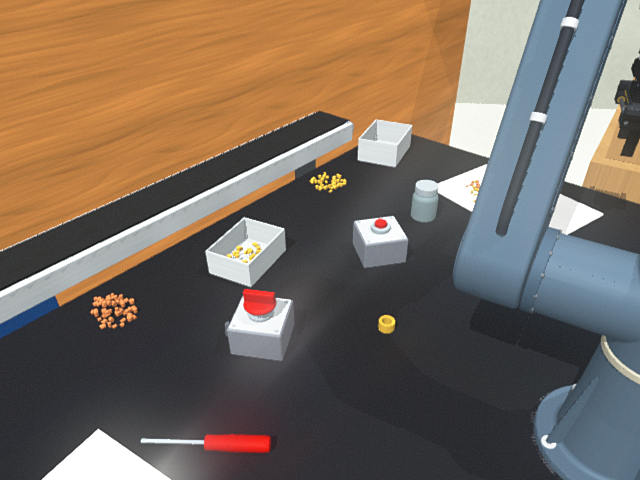

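The top view shows the stop head at about (244,270), its conduit stub at (234,247), the flat button at (395,275), the tin at (308,192), the bushing at (316,336) and the screwdriver running (140,280) to (183,337). In the side view the bar top is at about (259,296).

```bash
cat > h.py <<'E'
import numpy as np
from rig import bot, imaging
def ray(n,u,v,z):
    m=imaging.camera_model(n);T=m["T"]
    d=T[:3,:3]@[(u-m["cx"])/m["fx"],(v-m["cy"])/m["fy"],1];o=T[:3,3]
    return o+d*(z-o[2])/d[2]
def proj(n,p):
    m=imaging.camera_model(n);T=m["T"];c=T[:3,:3].T@(np.asarray(p)-T[:3,3])
    return m["fx"]*c[0]/c[2]+m["cx"],m["fy"]*c[1]/c[2]+m["cy"]
E
python3 - <<'E'
from h import *
import cv2
a=cv2.imread("pics/top0.png"); b=cv2.imread("pics/side0.png")
A=cv2.resize(a[235:310,205:285],None,fx=7,fy=7,interpolation=cv2.INTER_CUBIC)
B=cv2.resize(b[280:365,215:305],None,fx=7,fy=7,interpolation=cv2.INTER_CUBIC)[:525]
B=cv2.resize(b[280:340,225:295],None,fx=7,fy=7,interpolation=cv2.INTER_CUBIC)
cv2.imwrite("pics/topc.png",A);cv2.imwrite("pics/sidec.png",B)
for n,u,v,z in(("top",244,270,.1),("top",245,271,.065),("top",234,247,.03),("top",395,275,.087),("top",308,192,.03),("top",316,336,.01)):print(u,v,ray(n,u,v,z).round(3))
E
```

```text
244 270 [0.56  0.184 0.1  ]
245 271 [0.559 0.186 0.065]
234 247 [0.62 0.22 0.03]
395 275 [ 0.555 -0.18   0.087]
308 192 [0.763 0.036 0.03 ]
316 336 [0.399 0.009 0.01 ]
```

View pics/topc.png

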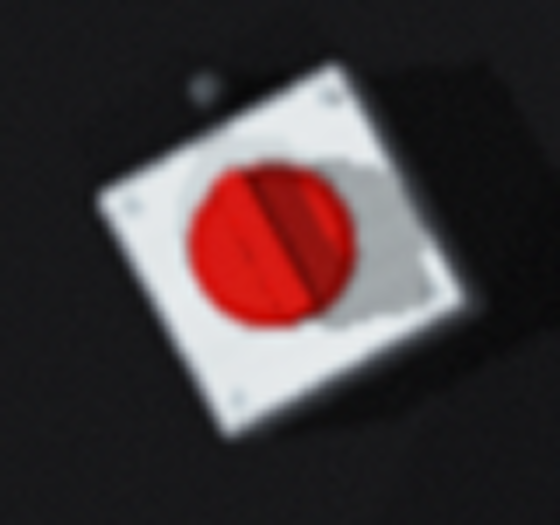

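View pics/sidec.png

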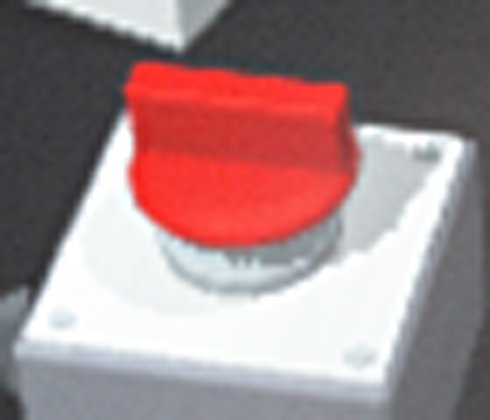

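The crops show lid corners at crop (338,62), (97,198), (228,437), (467,298) and the disc centred at crop (271,244). In the side crop the bar's top face is centred at about (238,87). I'll check these against each other.

Run:
```python
from h import *
C=[ray("top",205+u/7,235+v/7,.065) for u,v in((338,62),(97,198),(228,437),(467,298))]
for i in range(4):
    d=C[(i+1)%4]-C[i];print(C[i].round(4),np.linalg.norm(d).round(4),np.degrees(np.arctan2(d[1],d[0])).round(1))
print("lid",np.mean(C,0).round(4),"disc",ray("top",205+271/7,235+244/7,.093).round(4),"bar side",ray("side",225+238/7,280+87/7,.117).round(4))
print("bar ends",ray("side",225+130/7,280+80/7,.117).round(4),ray("side",225+347/7,280+95/7,.117).round(4))
```

```text
[0.626  0.1676 0.065 ] 0.0972 120.7
[0.5764 0.2512 0.065 ] 0.0962 -149.7
[0.4934 0.2026 0.065 ] 0.0967 -58.7
[0.5436 0.12   0.065 ] 0.0951 30.0
lid [0.5598 0.1853 0.065 ] disc [0.5602 0.1856 0.093 ] bar side [0.5593 0.1843 0.117 ]
bar ends [0.5822 0.2001 0.117 ] [0.5362 0.1686 0.117 ]
```

The three estimates agree: axis at (0.560, 0.185) and bar along about 30.5°. Lid size, bar length and height all match what was given. I'll straddle and press with tool y across the bar, which needs a turn of +0.19 rad from the current yaw, and I'll travel high with the fingers closed.

Call:
drive_tool:
  deltas: "0 40 85 0 0; 0 75 165 0 0; 0 110 245 0 0; 0 145 320 0 0; 0 180 400 0 0; 0 215 475 0 0; 0 250 550 0 0.05; 0 285 625 0 0.1; 0 315 695 0 0.15; 0 335 740 0 0.19; 0 350 774 0 0.19; 0 350 774 0 0.19"

```text
time_s: 1.3
position: [0.4574, -0.0402, 0.2225]
tcp_rot: [[0.862, 0.507, -0.0], [0.507, -0.862, -0.0], [-0.0, -0.0, -1.0]]
force: [0.8, -0.8, -0.6]
opening: 0.032
grasp_force: 0.0
```

Call:
drive_tool:
  deltas: "0 20 45 0 0; 0 40 90 0 0; 0 60 135 0 0; 0 80 180 0 0; 0 102 225 0 0; 0 102 225 0 0; 0 102 225 0 0; 0 102 225 0 0; 0 102 225 0 0"

```text
time_s: 2.2
position: [0.5583, 0.1813, 0.2224]
tcp_rot: [[0.863, 0.506, -0.001], [0.506, -0.863, -0.0], [-0.001, -0.0, -1.0]]
force: [0.4, 0.3, 0.6]
opening: 0.007
grasp_force: 0.0
```

Call:
drive_tool:
  deltas: "0 2 4 -30 0; 0 2 4 -60 0; 0 2 4 -87 0; 0 2 4 -87 0; 0 2 4 -87 0; 0 2 4 -87 0"

```text
time_s: 2.8
position: [0.5623, 0.1863, 0.1373]
tcp_rot: [[0.862, 0.506, 0.003], [0.506, -0.862, 0.0], [0.003, 0.001, -1.0]]
force: [-0.4, 0.3, -0.1]
opening: 0.001
grasp_force: 0.0
```

Run:
```python
from h import *
import cv2
s=bot.read_state();print(s["position"].round(4),s["force"].round(2),s["joint_positions"].round(1))
b=imaging.capture("side")[:,:,::-1]
print(proj("side",s["position"]))
cv2.imwrite("pics/s1.png",cv2.resize(b[230:350,200:330],None,fx=4.5,fy=4.5,interpolation=cv2.INTER_CUBIC))
```

```text
[0.5623 0.1863 0.1373] [-0.43  0.3  -0.15] [ 7.5 33.9 91.5  0.  54.4 67.1]
(np.float64(256.03689800454356), np.float64(283.4696673144267))
```

View pics/s1.png

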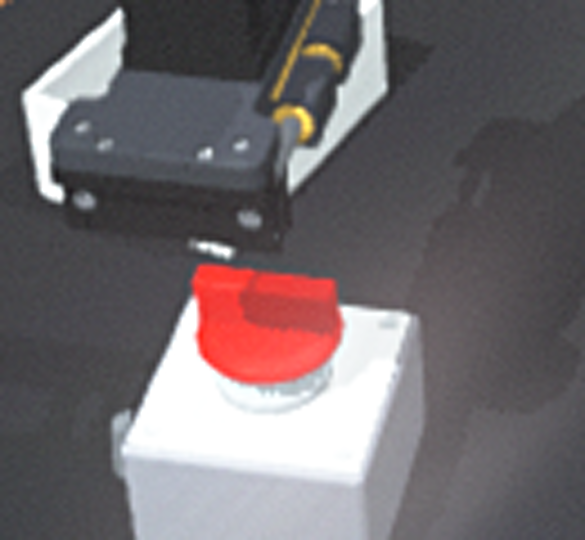

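In this crop the TCP projects to (252,240), over the bar centre at about (265,283). The white patch at (212,245) is the tin's corner behind. I'll press now, slowly near contact.

Call:
drive_tool:
  deltas: "0 -2 -1 -8 0; 0 -2 -1 -15 0; 0 -2 -1 -18 0; 0 -2 -1 -21 0; 0 -2 -1 -24 0; 0 -2 -1 -26 0; 0 -2 -1 -28 0; 0 -2 -1 -29 0; 0 -2 -1 -29 0; 0 -2 -1 -29 0"

```text
time_s: 3.85
position: [0.5593, 0.1859, 0.1084]
tcp_rot: [[0.862, 0.507, 0.001], [0.507, -0.862, -0.0], [0.001, 0.001, -1.0]]
force: [-3.0, -0.8, 11.5]
opening: 0.004
grasp_force: 5.8
```

Call:
drive_tool:
  deltas: "0 0 0 -1 0; 0 0 0 -1 0; 0 0 0 -1 0; 0 0 0 3 0; 0 0 0 10 0; 0 0 0 20 0; 0 0 0 30 0; 0 0 0 30 0; 0 0 0 30 0; 0 0 0 30 0; 0 0 0 30 0; 0 0 0 30 0"

```text
time_s: 5.05
position: [0.5588, 0.1857, 0.1361]
tcp_rot: [[0.862, 0.507, -0.001], [0.507, -0.862, -0.0], [-0.001, -0.0, -1.0]]
force: [-0.8, -1.0, -0.2]
opening: 0.001
grasp_force: 0.0
```

Run:
```python
from h import *
import cv2
s=bot.read_state();print(s["position"].round(4),s["force"].round(2))
b=imaging.capture("side")[:,:,::-1]
print(proj("side",(.56,.185,.117)),proj("side",(.56,.185,.1095)))
cv2.imwrite("pics/s2.png",cv2.resize(b[280:340,225:295],None,fx=7,fy=7,interpolation=cv2.INTER_CUBIC))
```

```text
[0.5588 0.1857 0.1361] [-0.82 -1.02 -0.24]
(np.float64(258.43582479082096), np.float64(292.4720525804701)) (np.float64(258.77071890401186), np.float64(295.6735661238646))
```

View pics/s2.png

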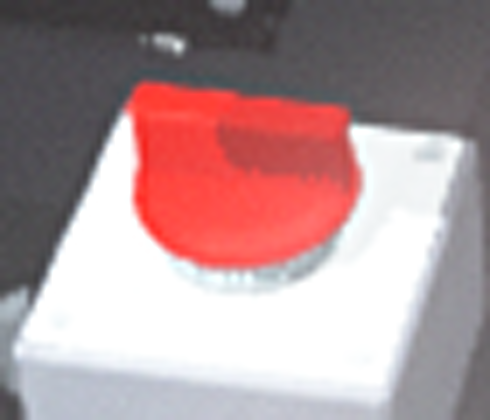

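The bar's top edge has dropped about 22 crop px, which is about 7.5 mm, and nothing is touching it, so it is latched. Now I'll open to 26 mm and straddle the bar.

Call:
drive_tool:
  deltas: "26 1 -1 0 0; 26 1 -1 0 0; 26 1 -1 0 0; 26 1 -1 0 0; 26 1 -1 0 0; 26 1 -1 -10 0; 26 1 -1 -20 0; 26 1 -1 -28 0; 26 1 -1 -33 0; 26 1 -1 -35 0; 26 1 -1 -35 0; 26 1 -1 -35 0"

```text
time_s: 6.3
position: [0.5603, 0.1848, 0.1017]
tcp_rot: [[0.862, 0.507, 0.0], [0.507, -0.862, 0.0], [0.0, 0.0, -1.0]]
force: [0.3, -0.2, 0.1]
opening: 0.298
grasp_force: 0.0
```

Call:
drive_tool:
  deltas: "18 0 0 0 0; 18 0 0 0 0; 18 0 0 0 -0.1; 18 0 0 0 -0.2; 18 0 0 0 -0.3; 18 0 0 0 -0.4; 18 0 0 0 -0.5; 18 0 0 0 -0.6; 18 0 0 0 -0.6"

```text
time_s: 7.2
position: [0.5587, 0.1857, 0.1017]
tcp_rot: [[0.998, -0.068, -0.002], [-0.068, -0.998, 0.001], [-0.003, -0.001, -1.0]]
force: [-2.4, 4.0, 1.6]
opening: 0.207
grasp_force: 2.0
```

Run:
```python
from h import *
s=bot.read_state();print(s["position"].round(4),s["force"].round(2),s["moment"].round(3),s["joint_positions"].round(1),s["opening"]*87)
```

```text
[0.5587 0.1857 0.1017] [-2.44  3.97  1.58] [0.663 0.536 0.056] [7.500e+00 3.670e+01 9.320e+01 1.000e-01 5.030e+01 1.013e+02] 17.982247332644004
```

The fingers are in contact and the moment about z is building (0.056 N m). I'll turn on to −1.1 rad in all.

Call:
drive_tool:
  deltas: "18 0 0 0 -0.1; 18 0 0 0 -0.2; 18 0 0 0 -0.3; 18 0 0 0 -0.4; 18 0 0 0 -0.5; 18 0 0 0 -0.5"

```text
time_s: 7.8
position: [0.5601, 0.1858, 0.1021]
tcp_rot: [[0.844, -0.536, 0.001], [-0.536, -0.844, 0.002], [-0.0, -0.002, -1.0]]
force: [-2.0, 5.5, 2.2]
opening: 0.206
grasp_force: 2.6
```

Run:
```python
from h import *
s=bot.read_state();print(s["position"].round(4),s["force"].round(2),s["moment"].round(3),s["joint_positions"].round(1),s["opening"]*87)
```

```text
[0.5601 0.1858 0.1021] [-1.99  5.48  2.23] [1.003 0.337 0.103] [7.500e+00 3.670e+01 9.310e+01 1.000e-01 5.020e+01 1.298e+02] 17.920479571810777
```

Call:
drive_tool:
  deltas: "18 0 0 0 -0.1; 18 0 0 0 0; 20 0 0 0 0.15; 22 0 0 0 0.3; 24 0 0 0 0.45; 26 0 0 0 0.6; 26 0 0 0 0.75; 26 0 0 0 0.9; 26 0 0 0 1; 26 0 0 0 1.1; 26 0 0 0 1.1; 26 0 0 0 1.1"

```text
time_s: 9.0
position: [0.5605, 0.1843, 0.1016]
tcp_rot: [[0.862, 0.507, 0.001], [0.507, -0.862, -0.001], [0.0, 0.001, -1.0]]
force: [-0.5, -0.7, 0.3]
opening: 0.303
grasp_force: 0.0
```

Call:
drive_tool:
  deltas: "26 0 0 10 0; 26 0 0 25 0; 26 0 0 50 0; 26 0 0 80 0; 26 0 0 100 0; 26 0 0 120 0; 26 0 0 120 0; 26 0 0 120 0; 26 0 0 120 0"

```text
time_s: 9.9
position: [0.5591, 0.1845, 0.2205]
tcp_rot: [[0.862, 0.507, -0.002], [0.507, -0.862, -0.0], [-0.002, -0.001, -1.0]]
force: [-0.4, 0.3, 0.0]
opening: 0.298
grasp_force: 0.0
```

Run:
```python
from h import *
import cv2
s=bot.read_state();print(s["time_s"],s["position"].round(4),s["force"].round(2))
b=imaging.capture("side")[:,:,::-1]
cv2.imwrite("pics/s3.png",cv2.resize(b[280:340,225:295],None,fx=7,fy=7,interpolation=cv2.INTER_CUBIC))
```

```text
9.9 [0.5591 0.1845 0.2205] [-0.42  0.27  0.05]
```

View pics/s3.png

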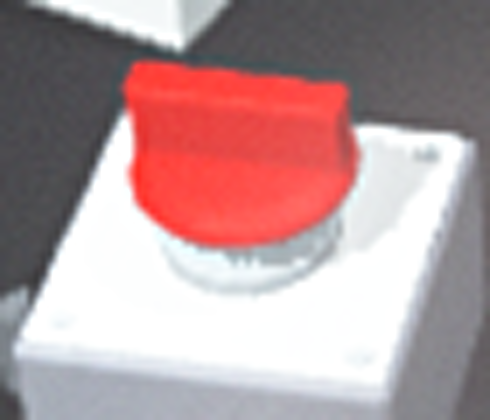

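The bar's top edge runs from (133,62) to (348,85), as in the first picture: the button is fully out and turned back, and the arm is clear of it.

```bash
python3 -c "
from rig import bot
print(bot.hand_in())"
```

```text
the job is handed in; nothing more can be done
None
```

The stop button was pressed in, seen to stay latched with the hand off it, and released by turning its bar clockwise; it is now fully up with the bar turned back, nothing else was touched, and the job is handed in (no verdict was returned).

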